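# Sort the full insert carton from the empty one

## Task

Two identical yellow cartons of cutting inserts stand on the bench: one is full, the other empty, and only their weight tells. Set the full (heavy) carton in the low steel tray and the empty (light) one in the higher open cardboard box, each flat on the floor of its container, right way up, and let go.

Things in the scene. Friction and masses are not known exactly. Their poses are not given: they have to be found in the camera images.
- carton_a: One of two identical-looking closed, rigid yellow cartons, 30 x 66 x 31 mm (x, y, z). One of the two is full (0.32 to 0.48 kg), the other empty (0.03 to 0.07 kg); only lifting tells which. Origin: centre of its underside; z up; y along its length, within 25 degrees of the world's y. Grasp across x; 20 to 40 N holds it. It stands on the bench; a slim bar lies between the two.
- carton_b: One of two identical-looking closed, rigid yellow cartons, 30 x 66 x 31 mm (x, y, z). One of the two is full (0.32 to 0.48 kg), the other empty (0.03 to 0.07 kg); only lifting tells which. Origin: centre of its underside; z up; y along its length, within 25 degrees of the world's y. Grasp across x; 20 to 40 N holds it. It stands on the bench; a slim bar lies between the two.
- tool_tray: Low square open tray of dark sheet steel, fixed, 160 x 160 mm outside and 28 mm high over its rolled rim, walls and floor 3 mm thick (inside 154 x 154 mm) with wire grips on two sides. Origin: centre of its underside, so the inner floor is at z = 3 mm; x, y along its sides, z up. Stands left or right of the cartons.
- scrap_box: Square open cardboard box, fixed, 160 x 160 mm outside (about 180 mm with the flaps folded down outside) and 60 mm high, walls and floor 4 mm thick (inside 152 x 152 mm). Origin: centre of its underside, so the inner floor is at z = 4 mm; x, y along its sides, z up. Stands on the other side of the cartons from the steel tray.
Things that resemble listed ones, but are neither listed nor needed, are in the scene too. What is shaped like the carton_b but orange or red is not meant.

How it is judged:
By the outcome, as a careful person would: the job done as asked, in the order asked, and still so for the second after the job is handed in, with the robot touching nothing.
It also fails if it takes over 54 s, if anything falls off the work surface, if the arm or the gripper's body presses on something with over 40 N, if the wrist force passes 120 N, or if a joint passes its speed limit or range.

## Robot

A 7-joint arm with a two-finger parallel gripper is mounted at the origin on a cart in front of the work surface, level with it; the furniture and walls round the work are solid. World frame = base frame: x ahead of the robot, y to its left, z up, the work surface at z = 0. Lengths are in m, angles in rad, forces in N, time in s.
With the tool pointing down it reaches from about 0.35 to 0.9 m from the base axis. Payload 8.1 kg.
Tool frame: the origin (TCP) lies midway between the tips of the shut fingers; the grasp point (between the pads) lies arm.grasp_offset behind it (arm.grasp_offset is the distance from the TCP to the grasp point, in m); z points along the fingers, y is the line along which they close (so a half turn about z gives the same grasp; the last joint's range is limited). The gripper opens to 92 mm and grips with 3 to 60 N. Pads are 19 mm wide; open, the fingers measure 130 mm over their backs; the gripper's body (75 mm by 190 mm) begins 47 mm behind the grasp point.
Start: joints at [1.124, 0.434, 0.025, 1.573, -0.012, 1.134, -0.075], TCP at [0.211, -0.588, 0.227] pointing down, gripper open.
Joint ranges: [-2.62, 2.62], [-0.44, 2.09], [-1.27, 1.32], [0.08, 2.57], [-1.32, 4.46], [0.12, 2], [-2.74, 2.74]. Speed limits (rad/s): [2.22, 2.22, 3.01, 3.01, 3.14, 3.14, 3.14].

## Interface

Orientations are given as a rotation vector (axis times angle).
In Python, from cell import observe, imaging, arm gives the robot as it stands.
- The arm moves only by the tool apply_moves, never from a script. Its argument "commands" is a list of rows, each a list of 5 numbers: the opening in per cent of the stroke, from 0 (shut) to 100 (fully open), then the shift along the world's x, y, z in units of 0.06 m (1.0 is 0.06 m), then the turn about the world's z in units of 0.5 rad (1.0 is 0.5 rad). A call has 1 to 12 rows; each row shifts and turns the commanded pose from where the row before left it; what a row does not reach is not made up. A row lasts 1/8 s, in which the tool goes at most 62.5 mm and 10.7 degrees, less where a joint would pass 70% of its speed; a pose out of reach is approached as far as the arm can. A call with a number of a shift or a turn outside -1 to 1 is refused whole. A call with a gripper value outside its range is refused whole. The fingers move at their own pace and stop on an object; "newtons" is the grip in N (left out, the last holds). Time passes only in rows, so rows that do not move let the fingers close. It gives the time, the measured TCP pose, the force, the opening and the grip force at its end, in the units of the state.
- observe(): the state, without advancing time (a new reading comes with each control period).
- imaging.get_image(name): name is "side" or "top"; returns (picture, depth): 400x640x3 uint8, red, green, blue; 400x640 float32, m along the optical axis (not along the pixel's ray), 0 where there is no reading.
- imaging.camera_params(name): a dict with "camera_matrix" (3x3 intrinsics, pixels), "origin" and "rotation" of the camera in the world. Camera axes: x right, y up, looking along -z (the intrinsics and any distortion apply to the point x, -y, -z); pixel columns grow to the right and rows downward; lengths in m; the calibration is good to about 2 mm. A picture is of the moment at which its call begins. camera_params takes no time and is no camera call.
- arm.sign_off(): hands the job in; it is judged then, once.
The state is a dict: "clock": time; "joints": joint angles; "dq": joint speeds; "joint_efforts": joint torques, N m; "position": TCP position; "ee_rot": TCP orientation; "force": force on the tool from outside, world axes, zero at the start; "ft_torque": the same for the moment, N m; "width": opening from 0.0 (shut) to 1.0 (fully open); "gripper_force": force on a finger pad.
Only numpy, scipy, OpenCV 4.12 (cv2) and the standard library are available. Lean on these libraries where they do the work, as an engineer would, in place of code of your own. Each camera call takes 0.05 s, during which the arm holds its last target. There are 200 camera calls.

## Working session

There is one attempt and no reset: what is moved stays moved. The work goes in short steps, Python scripts to look and compute and a tool call to move; the robot and the scene stay as the last step left them, time stands still between calls to the robot, and variables do not carry over. Pictures are saved under pics/ and viewed, at most 10 in all, crops included, and the job is handed in when it is done.

Besides the shell and the picture viewer there is one more tool, called after "Request:" as a command line: name --pt "numbers of a row" for each row, then --argument value for the rest. apply_moves: Moves the arm, as the interface text tells. Its arguments: {"type":"object","properties":{"commands":{"type":"array"},"newtons":{"type":"number"}},"required":["commands"]}

```bash
ls; mkdir -p pics
cat > h.py <<'E'
from cell import observe, imaging, arm
import numpy as np, cv2
def world(name,depth):
    p=imaging.camera_params(name);K=np.array(p["camera_matrix"]);R=np.array(p["rotation"]);o=np.array(p["origin"])
    v,u=np.mgrid[:400,:640]
    x=(u-K[0,2])/K[0,0]*depth;y=(v-K[1,2])/K[1,1]*depth
    W=np.stack([x,-y,-depth],-1)@R.T+o
    W[depth<=0]=np.nan
    return W
E
python3 - <<'E'
from h import *
s=observe();print(s,arm.grasp_offset)
for n in("top","side"):
    im,d=imaging.get_image(n);np.savez(f"{n}0.npz",im=im,d=d)
    cv2.imwrite(f"pics/{n}0.png",im[:,:,::-1]);p=imaging.camera_params(n);print(p)
    print(np.round(world(n,d)[50::100,70::125],3).tolist())
E
```

```text
pics
{'clock': 0.0, 'joints': array([ 1.12438642,  0.43523947,  0.02499849,  1.57410076, -0.01161726,
        1.1340142 , -0.0751197 ]), 'dq': array([-1.44743000e-03, -1.64407027e-03,  1.15946623e-05, -7.83274273e-04,
        2.42424170e-03, -6.21301410e-04,  1.30934629e-03]), 'joint_efforts': array([-2.51520243e-05, -6.67864037e+01,  9.85065512e-01, -3.14471555e+01,
       -6.05015131e-02,  4.26323642e-02,  1.27686194e-04]), 'position': array([ 0.21043377, -0.58795533,  0.22593362]), 'ee_rot': array([-3.09378073e+00, -5.36946509e-01,  6.51620926e-04]), 'force': array([-0.02704677, -0.49517046, -0.64815449]), 'ft_torque': array([-0.00630435, -0.02038548,  0.00402263]), 'gripper_force': 0.0, 'width': 1.0028956168324876} 0.0188
{'camera_matrix': array([[366.14262443,   0.        , 320.45203684],
       [  0.        , 366.14262443, 201.38771365],
       [  0.        ,   0.        ,   1.        ]]), 'origin': array([ 0.43424739, -0.08331962,  0.9864618 ]), 'rotation': array([ 0.03639207, -0.0307934 , -1.57210278])}Traceback (most recent call last):
  File "<stdin>", line 6, in <module>
  File "h.py", line 7, in world
    W=np.stack([x,-y,-depth],-1)@R.T+o
      ~~~~~~~~~~~~~~~~~~~~~~~~~~~~~~^~
ValueError: operands could not be broadcast together with shapes (400,640) (3,)
```

```bash
sed -i 's/R=np.array(p\["rotation"\])/R=cv2.Rodrigues(np.array(p["rotation"]))[0]/' h.py
python3 - <<'E'
from h import *
for n in("top","side"):
    im,d=imaging.get_image(n);np.savez(f"{n}0.npz",im=im,d=d)
    cv2.imwrite(f"pics/{n}0.png",im[:,:,::-1])
    print(imaging.camera_params(n));print(np.round(world(n,d)[50::100,70::125],3).tolist())
E
```

```text
{'camera_matrix': array([[366.14262443,   0.        , 320.45203684],
       [  0.        , 366.14262443, 201.38771365],
       [  0.        ,   0.        ,   1.        ]]), 'origin': array([ 0.43424739, -0.08331962,  0.9864618 ]), 'rotation': array([ 0.03639207, -0.0307934 , -1.57210278])}
[[[0.804, 0.472, 0.195], [0.894, 0.265, -0.001], [0.86, -0.08, 0.07], [0.893, -0.423, -0.004], [0.891, -0.764, -0.001]], [[0.583, 0.472, 0.186], [0.617, 0.261, -0.001], [0.616, -0.079, -0.003], [0.616, -0.418, -0.002], [0.611, -0.742, 0.02]], [[0.362, 0.473, 0.176], [0.346, 0.257, 0.001], [0.349, -0.079, 0.034], [0.349, -0.4, 0.041], [0.345, -0.746, 0.002]], [[-0.24, 1.199, -0.902], [-0.237, 0.559, -0.894], [0.088, -0.078, 0.015], [-0.24, -0.707, -0.903], [0.201, -0.517, 0.334]]]
{'camera_matrix': array([[370.05116629,   0.        , 326.70913824],
       [  0.        , 370.05116629, 200.63032874],
       [  0.        ,   0.        ,   1.        ]]), 'origin': array([1.3613775 , 0.25377185, 0.5930059 ]), 'rotation': array([0.68256042, 0.99484482, 1.70253578])}
[[[-0.807, -2.576, 0.209], [-1.278, -1.809, 0.169], [-1.28, -0.738, 0.202], [-1.245, 0.119, 0.233], [0.336, 0.472, 0.46]], [[0.409, -1.176, 0.047], [0.268, -0.686, 0.051], [-1.249, -0.747, -0.55], [-1.252, 0.211, -0.435], [0.572, 0.471, 0.31]], [[0.884, -0.602, 0.036], [0.757, -0.332, 0.008], [0.646, -0.028, 0.001], [nan, nan, nan], [0.75, 0.471, 0.197]], [[0.896, -0.807, -0.409], [0.905, -0.264, -0.175], [0.914, 0.071, -0.026], [0.858, 0.3, 0.001], [0.89, 0.47, 0.11]]]
```

View pics/top0.png

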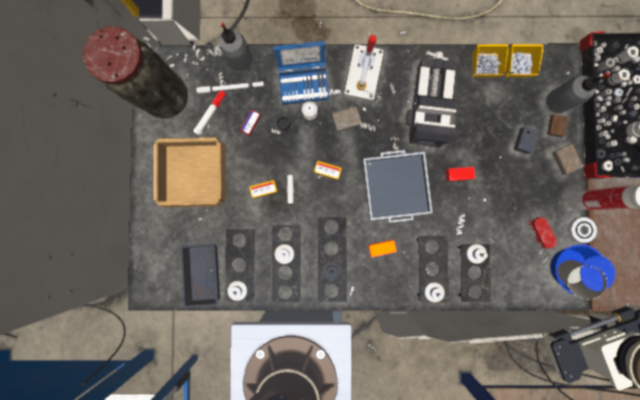

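View pics/side0.png

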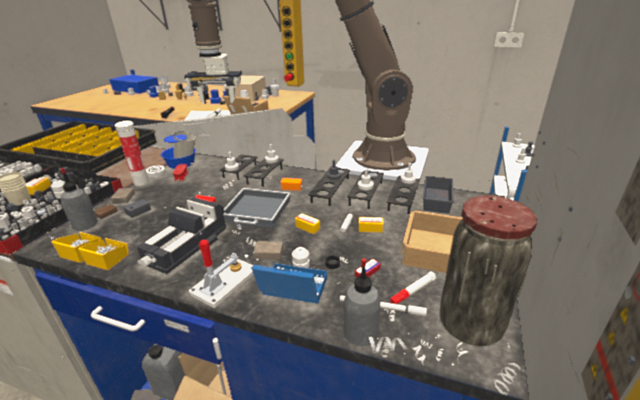

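Top view: two yellow cartons with labels at (263,188) and (327,170), with the slim bar at (290,188) between them. The tray is at (397,185) and the box at (188,172). Lookalikes are the orange carton (383,248), the red one (461,173), the white/purple box (251,122) and the yellow bins (507,60). I choose the two yellow ones beside the bar and will check them in a crop.

Run:
```python
from h import *
z=np.load("top0.npz");im,d=z["im"],z["d"];W=world("top",d)
cv2.imwrite("pics/crop0.png",cv2.resize(im[130:240,140:450,::-1],None,fx=2.5,fy=2.5,interpolation=cv2.INTER_CUBIC))
def meas(u,v,r,zlo,zhi):
    w=W[v-r:v+r,u-r:u+r].reshape(-1,3);w=w[(w[:,2]>zlo)&(w[:,2]<zhi)]
    rc=cv2.minAreaRect((w[:,:2]*1000).astype(np.float32))
    print((u,v),len(w),"mean",w.mean(0).round(3),"ctr",np.round(rc[0],0),"size",np.round(rc[1],0),"ang",round(rc[2],1), "zmax",np.percentile(w[:,2],95).round(3))
meas(263,188,20,.022,.045);meas(327,170,20,.022,.045);meas(290,188,18,.006,.06)
meas(397,185,46,.015,.045);meas(188,172,46,.045,.075)
print("tray floor",W[185,397],"box floor",W[172,188])
from collections import Counter
# tall things
for (u,v) in [(284,253),(332,228),(200,272),(308,108),(346,118),(230,45),(125,80),(383,248),(461,173)]: print((u,v),np.nanmax(W[v-12:v+12,u-12:u+12,2]).round(3),W[v,u].round(3))
```

```text
(263, 188) 289 mean [0.509 0.072 0.029] ctr [509.  72.] size [30. 66.] ang 14.7 zmax 0.032
(327, 170) 288 mean [ 0.559 -0.098  0.029] ctr [559. -98.] size [66. 30.] ang 73.5 zmax 0.031
(290, 188) 212 mean [0.512 0.011 0.016] ctr [509.  20.] size [75. 54.] ang 0.4 zmax 0.03
(397, 185) 626 mean [ 0.529 -0.295  0.024] ctr [ 532. -290.] size [202. 222.] ang 83.6 zmax 0.03
(188, 172) 1211 mean [0.552 0.26  0.056] ctr [552. 259.] size [173. 172.] ang 0.6 zmax 0.061
tray floor [ 0.51996881 -0.28554124  0.00498507] box floor [0.55648515 0.27814448 0.00213501]
(284, 253) 0.103 [0.346 0.01  0.076]
(332, 228) 0.04 [ 0.405 -0.111 -0.001]
(200, 272) 0.021 [0.288 0.242 0.003]
(308, 108) 0.052 [ 0.72  -0.048  0.037]
(346, 118) 0.026 [ 0.7   -0.149  0.015]
(230, 45) 0.154 [0.852 0.139 0.115]
(125, 80) 0.263 [0.715 0.319 0.249]
(383, 248) 0.034 [ 0.353 -0.243  0.024]
(461, 173) 0.035 [ 0.549 -0.447  0.032]
```

View pics/crop0.png

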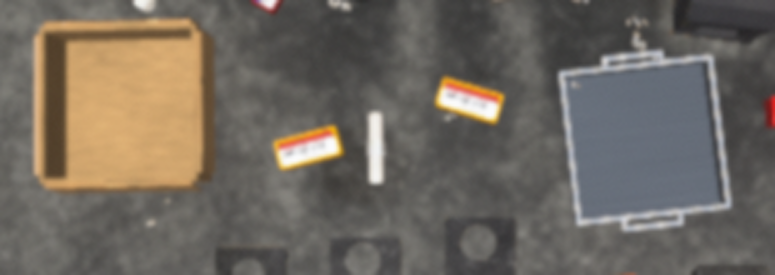

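The crop confirms two yellow cartons with a pale bar between them, with measured tops at 66x30 mm and z 31 mm. The tray centre is about (0.519,-0.283) with yaw ~6°, and the box centre is (0.552,0.259). I'll go to the right-hand carton at (0.559,-0.098), yaw -16.5°, first.

Request:
apply_moves --pt "75 0.484 0.68 0 0.157" --pt "75 0.484 0.68 0 0.157" --pt "75 0.484 0.68 0 0.157" --pt "75 0.484 0.68 0 0.157" --pt "75 0.484 0.68 0 0.157" --pt "75 0.484 0.68 0 0.157" --pt "75 0.484 0.68 0 0.157" --pt "75 0.484 0.68 0 0.157" --pt "75 0.484 0.68 0 0.157" --pt "75 0.484 0.68 0 0.157" --pt "75 0.484 0.68 0 0.157" --pt "75 0.484 0.68 0 0.157" --newtons 30

```text
clock: 1.65
position: [0.5598, -0.0976, 0.2266]
ee_rot: [-2.512, -1.886, 0.0]
force: [-0.2, -0.8, -0.5]
width: 0.749
gripper_force: 0.0
```

Request:
apply_moves --pt "75 0 0 0 0" --pt "75 0 0 0 0"

```text
clock: 1.9
position: [0.5587, -0.0993, 0.2263]
ee_rot: [-2.515, -1.883, 0.002]
force: [-0.8, -0.1, -0.2]
width: 0.749
gripper_force: 0.0
```

Request:
apply_moves --pt "75 0 0 -0.75 0" --pt "75 0 0 -0.75 0" --pt "75 0 0 -0.75 0" --pt "75 0 0 -0.6 0" --pt "75 0 0 -0.4 0" --pt "75 0 0 -0.25 0" --pt "75 0 0 -0.14 0" --pt "75 0 0 0 0"

```text
clock: 2.9
position: [0.5591, -0.0992, 0.0084]
ee_rot: [2.515, 1.883, -0.0]
force: [0.8, -0.1, -0.1]
width: 0.743
gripper_force: 0.0
```

Request:
apply_moves --pt "20 0 0 0 0" --pt "20 0 0 0 0" --pt "20 0 0 0 0" --pt "20 0 0 0 0" --pt "20 0 0 0 0" --pt "20 0 0 0 0" --newtons 30

```text
clock: 3.65
position: [0.5592, -0.0989, 0.0085]
ee_rot: [2.514, 1.883, 0.0]
force: [-0.0, -0.2, 2.5]
width: 0.324
gripper_force: 30.0
```

Gripped at width 0.324 × 92 ≈ 30 mm, which matches the carton. Next I lift and weigh it.

Request:
apply_moves --pt "20 0 0 0.3 0" --pt "20 0 0 0.6 0" --pt "20 0 0 0.7 0" --pt "20 0 0 0.6 0" --pt "20 0 0 0.3 0" --pt "20 0 0 0 0" --pt "20 0 0 0 0" --pt "20 0 0 0 0" --pt "20 0 0 0 0"

```text
clock: 4.78
position: [0.5587, -0.0988, 0.1575]
ee_rot: [-2.514, -1.883, 0.001]
force: [-0.1, -0.4, 0.1]
width: 0.326
gripper_force: 30.0
```

Run:
```python
from h import *
f=[]
for i in range(6):
    im,d=imaging.get_image("top");f.append(observe()["force"])
print(np.round(f,2),np.mean(f,0),observe()["position"],observe()["width"])
```

```text
[[-0.01 -0.72  0.07]
 [ 1.02  0.01 -1.06]
 [ 0.04  1.07 -0.04]
 [ 0.25  0.06 -0.46]
 [-1.04  0.06  0.27]
 [ 0.24  0.36 -0.53]] [ 0.0844758   0.13843119 -0.29172215] [ 0.55910923 -0.09880228  0.15823348] 0.32260730516142627
```

The wrist reads about -0.3 N, so this carton is the light one and goes to the box.

Request:
apply_moves --pt "20 0 0.4 0 0.05" --pt "20 -0.02 0.7 0 0.08" --pt "20 -0.02 0.75 0 0.08" --pt "20 -0.02 0.75 0 0.08" --pt "20 -0.02 0.75 0 0.08" --pt "20 -0.02 0.75 0 0.08" --pt "20 -0.02 0.75 0 0.08" --pt "20 0 0.7 0 0.06" --pt "20 0 0.415 0 0" --pt "20 0 0 0 0" --pt "20 0 0 0 0"

```text
clock: 6.45
position: [0.5515, 0.2588, 0.1582]
ee_rot: [2.21, 2.233, -0.001]
force: [0.5, -0.4, -0.3]
width: 0.328
gripper_force: 30.0
```

Request:
apply_moves --pt "20 0 0 -0.4 0" --pt "20 0 0 -0.5 0" --pt "20 0 0 -0.5 0" --pt "20 0 0 -0.4 0" --pt "20 0 0 -0.3 0" --pt "20 0 0 -0.15 0" --pt "20 0 0 -0.1 0" --pt "20 0 0 0 0"

```text
clock: 7.45
position: [0.5521, 0.2591, 0.0175]
ee_rot: [2.21, 2.232, 0.0]
force: [0.4, 0.7, -0.2]
width: 0.322
gripper_force: 30.0
```

Request:
apply_moves --pt "20 0 0 -0.05 0" --pt "20 0 0 -0.03 0" --pt "20 0 0 0 0"

```text
clock: 7.82
position: [0.552, 0.2591, 0.0126]
ee_rot: [2.21, 2.232, 0.0]
force: [-1.0, -0.8, 0.3]
width: 0.327
gripper_force: 30.0
```

Request:
apply_moves --pt "45 0 0 0 0" --pt "55 0 0 0 0" --pt "55 0 0 0 0" --pt "55 0 0 0.2 0" --pt "55 0 0 0.5 0" --pt "55 0 0 0.7 0" --pt "55 0 0 0.7 0" --pt "55 0 0 0.3 0" --pt "55 0 0 0 0"

```text
clock: 8.95
position: [0.5525, 0.2594, 0.1578]
ee_rot: [2.21, 2.232, 0.004]
force: [0.4, -0.5, -1.4]
width: 0.551
gripper_force: 0.0
```

Request:
apply_moves --pt "75 -0.1 -0.42 0 0.08" --pt "75 -0.15 -0.7 0 0.1" --pt "75 -0.15 -0.7 0 0.1" --pt "75 -0.15 -0.7 0 0.1" --pt "75 -0.175 -0.6 0 0.112" --pt "75 0 0 0 0" --pt "75 0 0 0 0"

```text
clock: 9.82
position: [0.508, 0.0722, 0.1556]
ee_rot: [-1.92, -2.485, 0.001]
force: [0.6, 1.5, 0.7]
width: 0.746
gripper_force: 0.0
```

Run:
```python
from h import *
print(observe()["position"])
a=[]
for n in("top","side"):
    im,d=imaging.get_image(n);a.append(cv2.resize(im[100:260,130:450] if n=="top" else im[150:310,250:570],None,fx=1.8,fy=1.8)[:,:,::-1])
cv2.imwrite("pics/chk1.png",np.vstack(a))
```

```text
[0.50798853 0.07218149 0.15562443]
```

View pics/chk1.png

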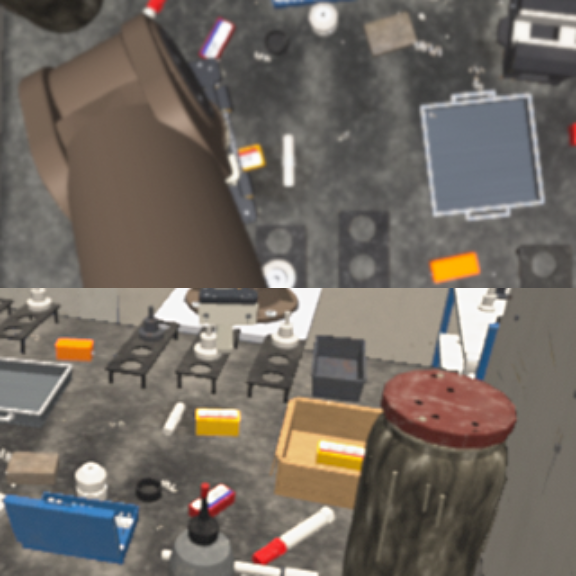

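The side part shows the light carton flat and upright on the box floor, around (340,455). The other carton is untouched at (217,422), with the gripper above it. I'll descend and grip.

Request:
apply_moves --pt "75 0 0 -0.5 0" --pt "75 0 0 -0.6 0" --pt "75 0 0 -0.55 0" --pt "75 0 0 -0.4 0" --pt "75 0 0 -0.25 0" --pt "75 0 0 -0.15 0" --pt "75 0 0 0 0" --pt "75 0 0 0 0"

```text
clock: 10.92
position: [0.509, 0.0721, 0.0102]
ee_rot: [1.919, 2.486, 0.001]
force: [0.2, 0.3, 0.8]
width: 0.75
gripper_force: 0.0
```

Request:
apply_moves --pt "20 0 0 0 0" --pt "20 0 0 0 0" --pt "20 0 0 0 0" --pt "20 0 0 0 0" --pt "20 0 0 0 0" --pt "20 0 0 0 0" --newtons 35

```text
clock: 11.68
position: [0.5089, 0.072, 0.0097]
ee_rot: [1.92, 2.486, 0.001]
force: [1.2, -0.2, 0.2]
width: 0.327
gripper_force: 35.0
```

Request:
apply_moves --pt "20 0 0 0.2 0" --pt "20 0 0 0.5 0" --pt "20 0 0 0.6 0" --pt "20 0 0 0.5 0" --pt "20 0 0 0.2 0" --pt "20 0 0 0 0" --pt "20 0 0 0 0" --pt "20 0 0 0 0"

```text
clock: 12.68
position: [0.5076, 0.0717, 0.1284]
ee_rot: [-1.919, -2.486, 0.002]
force: [0.6, 1.1, -4.4]
width: 0.324
gripper_force: 35.0
```

It reads about -4.4 N, so this is the full carton and it goes to the tray.

Request:
apply_moves --pt "20 0 -0.3 0 0" --pt "20 0.02 -0.6 0 -0.04" --pt "20 0.03 -0.7 0 -0.05" --pt "20 0.03 -0.7 0 -0.05" --pt "20 0.03 -0.75 0 -0.05" --pt "20 0.03 -0.75 0 -0.05" --pt "20 0.03 -0.75 0 -0.05" --pt "20 0.01 -0.7 0 -0.02" --pt "20 0 -0.45 0 0" --pt "20 0 -0.2 0 0" --pt "20 0 0 0 0" --pt "20 0 0 0 0"

```text
clock: 14.18
position: [0.5194, -0.2805, 0.1295]
ee_rot: [-2.104, -2.332, -0.001]
force: [-0.9, -0.1, -4.2]
width: 0.323
gripper_force: 35.0
```

Request:
apply_moves --pt "20 0 0 -0.3 0" --pt "20 0 0 -0.5 0" --pt "20 0 0 -0.4 0" --pt "20 0 0 -0.3 0" --pt "20 0 0 -0.15 0" --pt "20 0 0 -0.1 0" --pt "20 0 0 0 0" --pt "20 0 0 0 0"

```text
clock: 15.18
position: [0.5197, -0.2824, 0.0252]
ee_rot: [2.106, 2.33, 0.001]
force: [0.1, -0.1, -4.1]
width: 0.325
gripper_force: 35.0
```

Request:
apply_moves --pt "20 0 0 -0.08 0" --pt "20 0 0 -0.06 0" --pt "20 0 0 -0.05 0" --pt "20 0 0 0 0" --pt "20 0 0 0 0"

```text
clock: 15.8
position: [0.5192, -0.2821, 0.0131]
ee_rot: [-2.107, -2.331, -0.0]
force: [0.0, -0.3, -3.8]
width: 0.323
gripper_force: 35.0
```

Request:
apply_moves --pt "20 0 0 -0.02 0" --pt "20 0 0 0 0" --pt "20 0 0 0 0"

```text
clock: 16.18
position: [0.5193, -0.2822, 0.0127]
ee_rot: [2.106, 2.33, -0.0]
force: [-2.1, 1.0, 5.9]
width: 0.323
gripper_force: 35.0
```

It has touched the floor (+5.9 N). Release and retreat.

Request:
apply_moves --pt "45 0 0 0 0" --pt "60 0 0 0 0" --pt "60 0 0 0 0" --pt "60 0 0 0.2 0" --pt "60 0 0 0.5 0" --pt "60 0 0 0.8 0" --pt "60 0 0 0.8 0" --pt "60 -0.5 -0.5 0.3 0" --pt "60 -0.5 -0.7 0 0" --pt "60 -0.5 -0.7 0 0" --pt "60 -0.5 -0.7 0 0" --pt "60 0 -0.7 0 0"

```text
clock: 17.68
position: [0.3962, -0.4823, 0.169]
ee_rot: [-2.11, -2.328, 0.002]
force: [2.1, -0.6, 1.2]
width: 0.597
gripper_force: 0.0
```

Run:
```python
from h import *
print(observe()["position"])
a=[]
for n in("top","side"):
    im,d=imaging.get_image(n);W=world(n,d)
    if n=="top":
        hsv=cv2.cvtColor(im,cv2.COLOR_RGB2HSV)
        for u,v,r in((397,185,22),(188,172,28)):
            w=W[v-r:v+r,u-r:u+r].reshape(-1,3);w=w[(w[:,2]>.022)&(w[:,2]<.05)]
            if len(w): print(len(w),np.median(w,0).round(3),np.percentile(w[:,2],[5,95]).round(3))
    a.append(cv2.resize(im[100:260,130:450] if n=="top" else im[150:310,180:500],None,fx=1.8,fy=1.8)[:,:,::-1])
cv2.imwrite("pics/chk2.png",np.vstack(a))
```

```text
[ 0.39623681 -0.48229503  0.16903331]
297 [ 0.518 -0.28   0.032] [0.029 0.035]
552 [0.551 0.282 0.032] [0.024 0.041]
```

View pics/chk2.png

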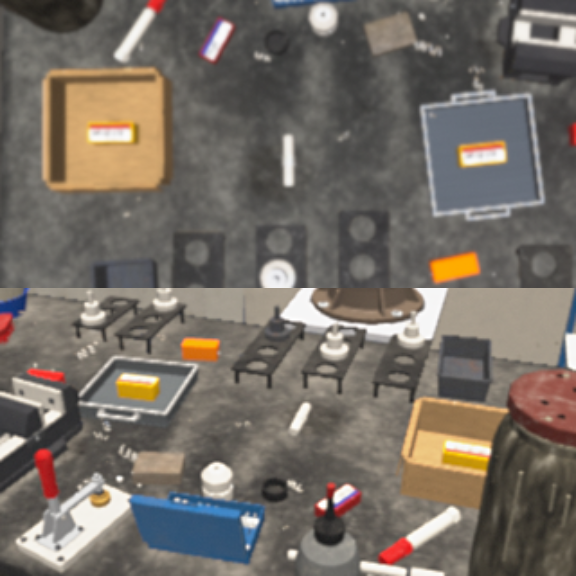

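Both cartons sit flat and upright: the light one in the box at (112,132) and the heavy one in the tray at (483,153). The arm is clear of everything.

Request:
apply_moves --pt "60 0 0 0 0" --pt "60 0 0 0 0" --pt "60 0 0 0 0"

```text
clock: 18.15
position: [0.3998, -0.4791, 0.1682]
ee_rot: [2.104, 2.332, 0.0]
force: [0.3, 0.5, 0.6]
width: 0.604
gripper_force: 0.0
```

```bash
python3 -c "
from cell import arm
print(arm.sign_off())"
```

```text
the job is handed in; nothing more can be done
None
```

The job is handed in at about 18 s: the full carton is in the steel tray and the empty one in the cardboard box, both flat, upright and released.

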